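# Clamp the spar in the glue press

### The job

One of the two small glue presses on the bench holds a glued balsa spar; clamp that press with its draw latch. With the lever still standing up, swing the wire loop over and down so that its bar drops behind the keeper, then push the lever right over, past center, until it lies flat and stays there. Leave the empty press alone.

Things in the scene. Friction and masses are not known exactly. Their poses are not given: they have to be found in the camera images.
- press: The press that holds the spar: aluminium base plate 180 x 110 x 12 mm, two grey jaws about 40 mm high, 80 mm wide; a balsa spar (170 mm long along y, 14 mm thick, top at z 48 mm) stands between them and sticks out both sides. Fixed to the bench. Origin on the bench below the lever's axis; x points from latch to keeper, z up; plate spans x -75 to +105 mm. Far jaw slides, sprung.
- press_axis (a point): Lever axis, along the press's y, at x 0, z 60 mm of the press. The lever, a steel bar 22 x 6 mm ending 105 mm from the axis in a black grip 32 mm wide, 10 mm thick, stands leaning 20 to 35 deg from vertical to -x; it stays where left. It swings to -x and down to a stop 8 deg below level, dead center 12 deg before. Needs up to about 5 N at the grip.
- press_pad (a point): Middle of the face of the lever's black grip that looks to the keeper (up, once the lever lies flat): push here, toward -x of the press, then down. 85 mm from the lever axis. Fully over it is at x -85, z 53 mm of the press.
- press_pin (a point): Pin along y, carried by the lever 26 mm from its axis, on which the wire loop turns. Loop: 60 mm wide, 79 mm from pin to its bar (8 mm thick, along y), side wires 6 mm thick at y +-27 mm. It stands 56 to 81 deg above level, leaning to +x of the press; light hinge friction (under 1 N at the bar) holds it, but below about 50 deg it falls by its own weight.
- press_tab (a point): Middle of the latch-side (later upper) face of the loop's finger tab: steel, 30 x 30 x 4 mm, beyond the bar, bent up 30 deg from the loop's plane; this point is 14 mm beyond the bar and 94 mm from the pin. Push it toward the keeper (+x of the press) and down about the pin. Hooked with the lever still up, it is 1 to 4 mm above and 17 to 25 mm beyond (+x) the keeper point.
- press_keeper (a point): Where the middle of the loop's bar sits when hooked: just behind (+x of) the keeper, a steel plate 36 mm wide, 5 mm thick, leaning to +x, top edge 58 mm above the bench, on the sliding jaw. At first x 55, z 46 mm of the press; drawn 2 to 4 mm to -x when clamped. The loop drops past it with 3 mm or more to spare.
- spare: The other press: the same (axes and origin too, latch open as well) but the slot between its jaws is empty. Not to be touched.

How it is judged:
On the way, in this order (a step that is already met when the one before it is completed fails the run):
1. the loop's bar lies behind the keeper while the lever still stands up (z of press_tab in the frame of press below 0.064 m and x of press_tab in the frame of press above 0.064 m and z of press_pad in the frame of press above 0.105 m), for 0.2 s.
2. the lever is pushed past center to its stop and the keeper's jaw is drawn in (z of press_pad in the frame of press below 0.062 m and x of press_pad in the frame of press below -0.05 m and x of press_keeper in the frame of press below 0.0535 m), for 0.2 s.
At the end, for the whole second after the job is handed in: the lever of the press with the spar lies flat past its dead center (grip face less than 62 mm above the bench, fully home is 53 mm) and the loop, hooked behind the keeper, holds the sliding jaw drawn in by more than 1.5 mm (all of step 2 and x of press_tab in the frame of press above 0.055 m); the robot touches nothing.
It fails at once if the empty press is touched (more than 2 N) (contact force between spare and the fingers above 2 N or contact force between spare and the arm above 2 N).
It also fails if it takes over 48 s, if anything falls off the work surface, if the arm or the gripper's body presses on something with over 40 N, if the wrist force passes 120 N, or if a joint passes its speed limit or range.

### The arm

A 6-joint arm with a two-finger parallel gripper is mounted at the origin on the work surface. World frame = base frame: x ahead of the robot, y to its left, z up, the work surface at z = 0. Lengths are in m, angles in rad, forces in N, time in s.
With the tool pointing down it reaches from about 0.3 to 1 m from the base axis. Payload 5.1 kg.
Tool frame: the origin (TCP) lies at the very end of the fingers, on their centre line; the grasp point (between the pads) lies 19 mm behind it (ctrl.grip_point_offset is the distance from the TCP to the grasp point, in m); z points along the fingers, y is the line along which they close (so a half turn about z gives the same grasp; the last joint's range is limited). The gripper opens to 95 mm and grips with 3 to 60 N. Pads are 20 mm wide; open, the fingers measure 119 mm over their backs; the gripper's body (75 mm by 180 mm) begins 59 mm behind the grasp point.
Start: joints at [1.038, 0.124, 1.65, -0, 1.367, -0.083], TCP at [0.283, 0.585, 0.215] pointing down, gripper open.
Joint ranges: [-2.61, 2.61], [-1.02, 2.33], [0.03, 2.71], [-1.35, 4.49], [0.32, 2.68], [-2.91, 2.91]. Speed limits (rad/s): [2.57, 2.57, 3.14, 3.14, 3.14, 3.14].

### API

Orientations are given as a unit quaternion [x, y, z, w].
In Python, from workcell import ctrl gives the robot as it stands.
- The arm moves only by the tool move_arm, never from a script. Its argument "increments" is a list of rows, each an object with "offset": the shift along the tool's x, y, z in m, a list of three; "rot": the turn, a rotation vector about the tool's x, y, z in rad, a list of three. In form: [{"offset": [x, y, z], "rot": [rx, ry, rz]}, ...]. A call has 1 to 8 rows; each row shifts and turns the commanded pose from where the row before left it, along the tool's axes as they then stand; what a row does not reach is not made up. A row lasts 1/10 s, in which the tool goes at most 50 mm and 8.59 degrees, less where a joint would pass 70% of its speed; a pose out of reach is approached as far as the arm can. A call is refused whole if a number of a shift passes 0.05 or a number of a turn 0.15, either way. A call with a gripper value outside its range is refused whole. "claw" is the opening, from 0 (shut) to 1 (fully open), set as the call begins (left out, the last holds). The fingers move at their own pace and stop on an object; the grip force is fixed at half the most. Time passes only in rows, so rows that do not move let the fingers close. It gives the time, the measured TCP pose, the force, the opening and the grip force at its end, in the units of the state.
- ctrl.state(): the state, without advancing time (a new reading comes with each control period).
- ctrl.snapshot(name): name is "scene" or "top" or "wrist"; returns the picture (400x640x3 uint8, blue, green, red); there is no depth.
- ctrl.get_calibration(name): a dict with "mtx" (3x3 intrinsics, pixels), "rvec" (rotation vector, rad) and "tvec" (3), from world to camera coordinates, as OpenCV has them. Camera axes: x right, y down, z forward; pixel columns grow to the right and rows downward; lengths in m; the calibration is good to about 2 mm. A picture is of the moment at which its call begins: read the wrist's pose just before it. get_calibration takes no time and is no camera call; for the wrist camera it gives the pose at the moment of the call.
- ctrl.hand_in(): hands the job in; it is judged then, once.
Trained networks look in the newest picture that a camera, given by its name, has taken for a name from the list of things; names that differ only in an ending like _2 or _b are one class to them, and where a whole thing is asked for, a point or a joint stands for the part that bears it (a point fixed in the world has none). Each returns a list of dicts, best first, with "conf" (0 to 1); they miss things now and then, are a little off and sometimes report something else, mostly with a low value. They report only what shows in the picture. A call takes as long as a camera call.
- ctrl.recognise(query, camera): "point" ([row, column] in pixels, amid what is visible of it).
- ctrl.silhouettes(query, camera): "mask" (400x640 bool, what is visible of it) and "point" ([row, column] in pixels, amid what is visible of it).
- ctrl.pinpoint(query, camera): "point" ([row, column] in pixels: a listed point, or the origin of a listed thing).
The state is a dict: "clock": time; "joint_positions": joint angles; "qd": joint speeds; "joint_torque": joint torques, N m; "tool_pos": TCP position; "tool_rot": TCP orientation; "contact_force": force on the tool from outside, world axes, zero at the start; "torque": the same for the moment, N m; "finger_gap": opening from 0.0 (shut) to 1.0 (fully open); "grip_force": force on a finger pad.
Only numpy, scipy, OpenCV 4.12 (cv2) and the standard library are available. Lean on these libraries where they do the work, as an engineer would, in place of code of your own. Each camera call takes 0.05 s, during which the arm holds its last target. There are 200 camera calls.

## Working session

There is one attempt and no reset: what is moved stays moved. The work goes in short steps, Python scripts to look and compute and a tool call to move; the robot and the scene stay as the last step left them, time stands still between calls to the robot, and variables do not carry over. Pictures are saved under pics/ and viewed, at most 10 in all, crops included, and the job is handed in when it is done.

Besides the shell and the picture viewer there is one more tool, called as a command line: name --argument value ..., lists and objects as JSON in quotes. move_arm: Moves the arm, as the interface text tells. Its arguments: {"type":"object","properties":{"increments":{"type":"array","items":{"type":"object","properties":{"offset":{"type":"array","items":{"type":"number"}},"rot":{"type":"array","items":{"type":"number"}}}}},"claw":{"type":"number"}},"required":["increments"]}

```bash
mkdir -p pics; ls
python3 - <<'E'
from workcell import ctrl
import cv2,numpy as np
print(ctrl.state())
for c in("scene","top"):
    im=ctrl.snapshot(c); cv2.imwrite(f"pics/{c}0.png",im)
    K=ctrl.get_calibration(c);R=cv2.Rodrigues(np.array(K['rvec']))[0];print(c,"cam at",-R.T@np.array(K['tvec']).ravel(), "fwd",R[2])
    for q in("press","press_axis","press_pad","press_pin","press_tab","press_keeper","spare"):
        print(c,q,[(np.round(d["point"],1).tolist(),round(d["conf"],2)) for d in ctrl.pinpoint(q,c)][:4])
print(ctrl.state()["clock"])
E
```

```text
pics
{'clock': 0.0, 'joint_positions': array([ 1.03837652e+00,  1.24498139e-01,  1.65169385e+00,  1.10758231e-05,
        1.36750396e+00, -8.26178149e-02]), 'qd': array([-0.00189043, -0.00062786,  0.00251869, -0.00032959,  0.0044696 ,
       -0.00015799]), 'joint_torque': array([ 6.96731404e-04, -4.17585111e+01, -3.59938824e+01,  7.74397468e-02,
        4.91329108e-02, -1.78624728e-04]), 'tool_pos': array([0.28231156, 0.58476359, 0.21337984]), 'tool_rot': array([ 2.23010827e-01,  9.74815401e-01, -1.00066905e-03, -3.23495981e-04]), 'contact_force': array([0.46065797, 0.01567104, 0.40909314]), 'torque': array([ 0.00071423, -0.02627352,  0.02026797]), 'grip_force': 0.0, 'finger_gap': 1.0019141471795803}
scene cam at [1.05161171 0.06245887 0.66306711] fwd [-0.66315365 -0.11577701 -0.73947476]
scene press [([231.5, 223.2], 0.67)]
scene press_axis [([206.1, 218.9], 0.59)]
scene press_pad [([160.3, 214.4], 0.8)]
scene press_pin [([196.5, 215.3], 0.97)]
scene press_tab []
scene press_keeper [([236.6, 218.3], 0.7)]
scene spare [([244.3, 430.8], 0.87)]
top cam at [ 0.41383129 -0.02497582  0.93892441] fwd [ 0.19169869  0.02346652 -0.98117324]
top press [([217.7, 437.1], 0.74)]
top press_axis [([213.7, 440.3], 0.84)]
top press_pad [([222.4, 454.9], 0.9)]
top press_pin [([214.5, 443.0], 0.6)]
top press_tab [([185.8, 451.1], 0.55)]
top press_keeper [([185.7, 433.3], 0.71)]
top spare [([229.8, 227.8], 0.56)]
0.8
```

View pics/scene0.png

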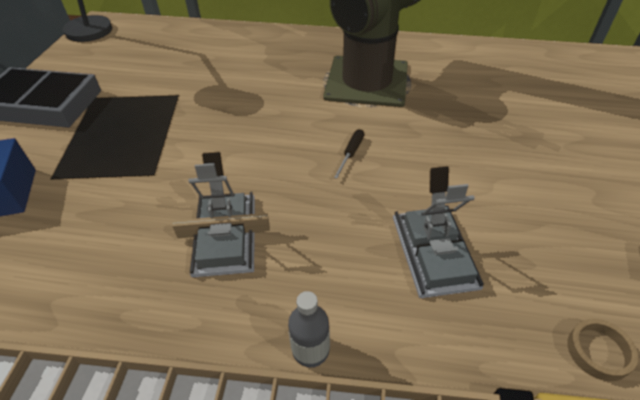

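View pics/top0.png

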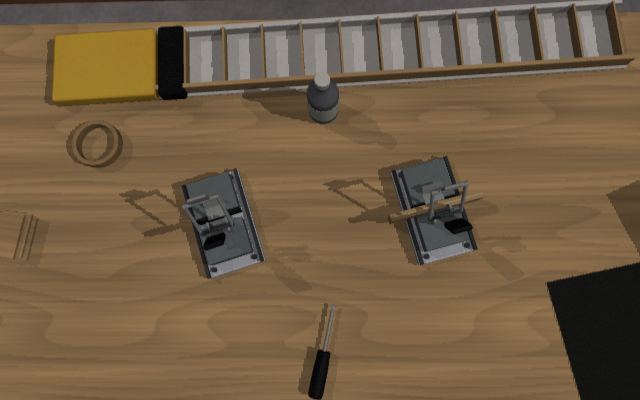

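```bash
cat > fit.py <<'E'
import numpy as np,cv2,pickle,os
from scipy.optimize import least_squares
from scipy.spatial.transform import Rotation as Ro
from workcell import ctrl
def cal(c):
    k=ctrl.get_calibration(c);return [np.array(k[n],float) for n in("mtx","rvec","tvec")]
def model(th,ph,kx=.055):
    u=np.array([-np.sin(th),0,np.cos(th)]);n=np.array([np.cos(th),0,np.sin(th)])
    ax=np.array([0,0,.06]);pin=ax+.0255*u+.0048*n
    v=np.array([np.cos(ph),0,np.sin(ph)]);w=np.array([-np.sin(ph),0,np.cos(ph)])
    return dict(press=np.zeros(3),press_axis=ax,press_pad=ax+.085*u+.005*n,press_pin=pin,
      press_tab=pin+.093*v+.0095*w,press_keeper=np.array([kx,0,.046]),bar=pin+.079*v)
def world(p,d):
    R=Ro.from_euler('z',p[2]).as_matrix();return {k:R@v+[p[0],p[1],0] for k,v in d.items()}
OBS="obs.pkl"
def load(): return pickle.load(open(OBS,"rb")) if os.path.exists(OBS) else []
def look(c,qs=("press","press_axis","press_pad","press_pin","press_tab","press_keeper"),save=None):
    im=ctrl.snapshot(c);k=cal(c);o=[]
    if save:cv2.imwrite(save,im)
    for q in qs:
        for d in ctrl.pinpoint(q,c)[:3]:o.append((c,q,np.array(d["point"])[::-1],d["conf"],k))
    return o
def fit(obs,x0,kx=.055,prior=True):
    def res(p):
        W=world(p,model(p[3],p[4],kx));r=[]
        for c,q,uv,cf,k in obs:
            e=cv2.projectPoints(W[q][None],k[1],k[2],k[0])[0].ravel()-uv
            r+=list(e/(2 if c!="wrist" else 3)*cf)
        return np.array(r)
    s=least_squares(res,x0,loss="soft_l1");r=res(s.x).reshape(-1,2)
    for (c,q,uv,cf,k),e in zip(obs,r):print(c,q,np.round(uv),round(cf,2),"err",np.round(e/cf*(2 if c!="wrist" else 3),1))
    J=s.jac;print("fit",np.round(s.x,4),"deg",np.round(np.degrees(s.x[2:]),1),"sd",np.round(np.sqrt(np.diag(np.linalg.inv(J.T@J))),4))
    return s.x
E
python3 - <<'E'
from fit import *
o=[x for c in("scene","top") for x in look(c)]
pickle.dump(o,open("obs.pkl","wb"))
p=fit(o,[.5,-.2,0,.5,1.2])
pickle.dump(p,open("p.pkl","wb"))
for k,v in world(p,model(p[3],p[4])).items():print(k,np.round(v,3))
print(ctrl.recognise("spare","top"));
k=cal("wrist");s=ctrl.state();Rc=Ro.from_rotvec(k[1].ravel()).as_matrix();Rt=Ro.from_quat(s['tool_rot']).as_matrix()
print("cam in tool pos",Rt.T@(-Rc.T@k[2].ravel()-s['tool_pos']),"cam fwd in tool",Rt.T@Rc[2],"f",k[0][0,0]); print(Rt)
# spare pose
W=cal("top")
E
```

```text
Traceback (most recent call last):
  File "fit.py", line 30, in fit
    s=least_squares(res,x0,loss="soft_l1");r=res(s.x).reshape(-1,2)
  File "fit.py", line 27, in res
    e=cv2.projectPoints(W[q][None],k[1],k[2],k[0])[0].ravel()-uv
      ~~~~~~~~~~~~~~~~~^^^^^^^^^^^^^^^^^^^^^^^^^^^
cv2.error: OpenCV(4.12.0) :-1: error: (-5:Bad argument) in function 'projectPoints'
> Overload resolution failed:
>  - projectPoints() missing required argument 'distCoeffs' (pos 5)
>  - projectPoints() missing required argument 'distCoeffs' (pos 5)
```

```bash
sed -i 's/k\[1\],k\[2\],k\[0\])\[0\]/k[1],k[2],k[0],None)[0]/' fit.py
python3 - <<'E'
from fit import *
o=load()
p=fit(o,[.5,-.2,0,.5,1.2])
pickle.dump(p,open("p.pkl","wb"))
for k,v in world(p,model(p[3],p[4])).items():print(k,np.round(v,3))
k=cal("wrist");s=ctrl.state();Rc=Ro.from_rotvec(k[1].ravel()).as_matrix();Rt=Ro.from_quat(s['tool_rot']).as_matrix()
print("cam in tool pos",Rt.T@(-Rc.T@k[2].ravel()-s['tool_pos']),"cam fwd in tool",Rt.T@Rc[2],"f",k[0][0,0]); print(Rt,s['clock'])
E
```

```text
scene press [223. 230.] 0.8 err [ 1.4 -0.5]
scene press_axis [214. 207.] 0.93 err [4.2 1.4]
scene press_pad [214. 164.] 0.85 err [-2.3  1.8]
scene press_pin [215. 198.] 0.62 err [ 1.2 -0.5]
scene press_tab [208. 170.] 0.58 err [-4.3 -1.1]
scene press_keeper [218. 237.] 0.9 err [-1.   0.2]
top press [439. 214.] 0.63 err [-4.5  3.3]
top press_axis [442. 212.] 0.79 err [-1.3  0.4]
top press_pad [455. 220.] 0.73 err [1.7 0.2]
top press_pin [441. 212.] 0.95 err [4.  0.9]
top press_tab [454. 185.] 0.89 err [-0.2  3.3]
top press_tab [455. 222.] 0.72 err [ -1.5 -33.7]
top press_keeper [431. 186.] 0.82 err [-0.  -2.1]
fit [ 0.5457 -0.2183  0.2165  0.3519  1.2007] deg [12.4 20.2 68.8] sd [0.0022 0.002  0.0598 0.0577 0.055 ]
press [ 0.546 -0.218  0.   ]
press_axis [ 0.546 -0.218  0.06 ]
press_pad [ 0.522 -0.224  0.142]
press_pin [ 0.541 -0.219  0.086]
press_tab [ 0.566 -0.214  0.176]
press_keeper [ 0.599 -0.206  0.046]
bar [ 0.569 -0.213  0.159]
cam in tool pos [ 0.08371538  0.00048519 -0.17028562] cam fwd in tool [-2.96579748e-01 -5.05119756e-04  9.55007957e-01] f 306.2618423107775
[[-9.00518643e-01  4.34817399e-01  6.01409735e-05]
 [ 4.34817402e-01  9.00518642e-01  5.06120441e-05]
 [-3.21510704e-05  7.17274311e-05 -9.99999997e-01]] 1.5
```

move_arm --increments '[{"offset": [0,0,-0.017],"rot": [0,0,-0.1333]},{"offset": [0,0,-0.017],"rot": [0,0,-0.1333]},{"offset": [0,0,-0.017],"rot": [0,0,-0.1333]},{"offset": [0,0,-0.017],"rot": [0,0,-0.1333]},{"offset": [0,0,-0.017],"rot": [0,0,-0.1333]},{"offset": [0,-0.04,0]},{"offset": [0,-0.04,0]},{"offset": [0,-0.04,0]}]' --claw 0

```text
schema error: expected keys offset, rot
```

move_arm --increments '[{"offset": [0,-0.045,0]},{"offset": [0,-0.045,0]},{"offset": [0,-0.045,0]},{"offset": [0,-0.045,0]},{"offset": [0,-0.045,0]},{"offset": [0,-0.045,0]},{"offset": [0,-0.045,0]},{"offset": [0,-0.045,0]}]'

```text
schema error: expected keys offset, rot
```

move_arm --increments '[{"offset": [-0.005,-0.045,0]},{"offset": [-0.005,-0.045,0]},{"offset": [-0.005,-0.045,0]},{"offset": [0,-0.045,0]},{"offset": [0,-0.045,0]},{"offset": [0,-0.045,0]},{"offset": [0,-0.045,0]},{"offset": [0,-0.045,0]}]'

```text
schema error: expected keys offset, rot
```

move_arm --increments '[{"offset": [0,0,-0.017],"rot": [0,0,-0.1333]},{"offset": [0,0,-0.017],"rot": [0,0,-0.1333]},{"offset": [0,0,-0.017],"rot": [0,0,-0.1333]},{"offset": [0,0,-0.017],"rot": [0,0,-0.1333]},{"offset": [0,0,-0.017],"rot": [0,0,-0.1333]},{"offset": [0,-0.04,0],"rot": [0,0,0]},{"offset": [0,-0.04,0],"rot": [0,0,0]},{"offset": [0,-0.04,0],"rot": [0,0,0]}]' --claw 0

```text
clock: 2.3
tool_pos: [0.3085, 0.467, 0.2997]
tool_rot: [-0.109, 0.994, 0.0, 0.0]
contact_force: [0.4, -0.5, 0.1]
finger_gap: 0.384
grip_force: 0.0
```

move_arm --increments '[{"offset": [0,-0.045,0],"rot": [0,0,0]},{"offset": [0,-0.045,0],"rot": [0,0,0]},{"offset": [0,-0.045,0],"rot": [0,0,0]},{"offset": [0,-0.045,0],"rot": [0,0,0]},{"offset": [0,-0.045,0],"rot": [0,0,0]},{"offset": [0,-0.045,0],"rot": [0,0,0]},{"offset": [0,-0.045,0],"rot": [0,0,0]},{"offset": [0,-0.045,0],"rot": [0,0,0]}]'

```text
clock: 3.1
tool_pos: [0.3858, 0.1149, 0.3]
tool_rot: [-0.108, 0.994, 0.0, 0.001]
contact_force: [0.7, 0.7, 0.0]
finger_gap: 0.003
grip_force: 0.0
```

move_arm --increments '[{"offset": [-0.005,-0.045,0],"rot": [0,0,0]},{"offset": [-0.005,-0.045,0],"rot": [0,0,0]},{"offset": [-0.005,-0.045,0],"rot": [0,0,0]},{"offset": [0,-0.045,0],"rot": [0,0,0]},{"offset": [0,-0.045,0],"rot": [0,0,0]},{"offset": [0,-0.045,0],"rot": [0,0,0]},{"offset": [0,-0.045,0],"rot": [0,0,0]},{"offset": [0,-0.045,0],"rot": [0,0,0]}]'

```text
clock: 3.9
tool_pos: [0.4779, -0.2338, 0.2999]
tool_rot: [-0.108, 0.994, -0.0, 0.0]
contact_force: [0.3, 0.9, 0.9]
finger_gap: 0.002
grip_force: 0.0
```

Run:
```python
from fit import *
o=look("wrist",save="pics/w1.png")+look("wrist")
o2=[x for x in load() if not(x[1]=="press_tab" and x[2][1]>210)]+o
pickle.dump(o2,open("obs.pkl","wb"))
p=fit(o2,pickle.load(open("p.pkl","rb")))
pickle.dump(p,open("p.pkl","wb"))
for k,v in world(p,model(p[3],p[4])).items():print(k,np.round(v,3))
print(ctrl.state()['clock'])
```

```text
scene press [223. 230.] 0.8 err [ 0.7 -1. ]
scene press_axis [214. 207.] 0.93 err [3.4 1. ]
scene press_pad [214. 164.] 0.85 err [-3.3  0.7]
scene press_pin [215. 198.] 0.62 err [ 0.4 -1.3]
scene press_tab [208. 170.] 0.58 err [-5.   1.5]
scene press_keeper [218. 237.] 0.9 err [-1.2 -0.3]
top press [439. 214.] 0.63 err [-3.5  3.8]
top press_axis [442. 212.] 0.79 err [-0.2  0.9]
top press_pad [455. 220.] 0.73 err [3.6 2.4]
top press_pin [441. 212.] 0.95 err [5.3 1.9]
top press_tab [454. 185.] 0.89 err [-0.6  1. ]
top press_keeper [431. 186.] 0.82 err [ 0.4 -1.4]
wrist press [323. 193.] 0.58 err [2.8 4. ]
wrist press_axis [326. 209.] 0.87 err [-0.1  1.5]
wrist press_axis [324. 238.] 0.21 err [  2.  -27.9]
wrist press_pad [318. 211.] 0.75 err [7.9 1.9]
wrist press_pin [321. 213.] 0.69 err [5.6 0.6]
wrist press_pin [320. 212.] 0.23 err [5.9 1.9]
wrist press_keeper [322. 236.] 0.67 err [4.5 4.6]
wrist press [320. 195.] 0.8 err [-0.8  1.3]
wrist press_axis [321. 208.] 0.89 err [-1.4  0.9]
wrist press_pad [319. 208.] 0.74 err [-1.3  3. ]
wrist press_pin [319. 214.] 0.57 err [-0.4 -1.8]
wrist press_keeper [320. 239.] 0.78 err [-0.2  0.9]
fit [ 0.5448 -0.2201  0.2389  0.3861  1.1334] deg [13.7 22.1 64.9] sd [0.0017 0.0015 0.0489 0.0451 0.0421]
press [ 0.545 -0.22   0.   ]
press_axis [ 0.545 -0.22   0.06 ]
press_pad [ 0.518 -0.227  0.141]
press_pin [ 0.54  -0.221  0.085]
press_tab [ 0.57  -0.214  0.174]
press_keeper [ 0.598 -0.207  0.046]
bar [ 0.572 -0.213  0.157]
4.6
```

View pics/w1.png

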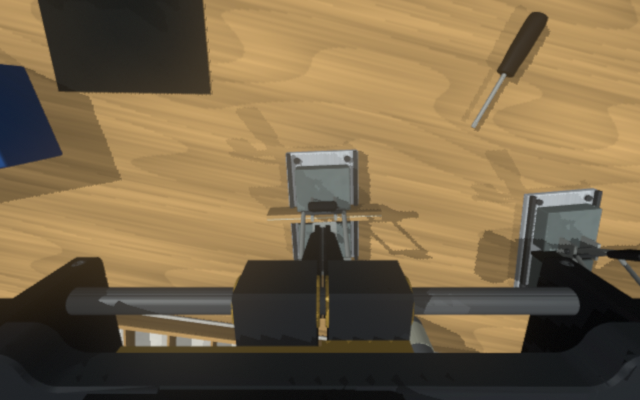

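move_arm --increments '[{"offset": [-0.025,0.01,0.005],"rot": [0,0,0]},{"offset": [-0.025,0.01,0.005],"rot": [0,0,0]},{"offset": [-0.025,0.01,0.005],"rot": [0,0,0]},{"offset": [-0.025,0.01,0.005],"rot": [0,0,0]},{"offset": [0,0,0],"rot": [0,0,0]},{"offset": [0,0,0],"rot": [0,0,0]}]'

```text
clock: 5.2
tool_pos: [0.5669, -0.1709, 0.2793]
tool_rot: [-0.109, 0.994, 0.0, -0.001]
contact_force: [-0.4, 0.3, 0.2]
finger_gap: 0.004
grip_force: 0.0
```

Run:
```python
from fit import *
old=load(); o2=[x for i,x in enumerate(old) if x[0]!="wrist" or i>=len(old)-5]
o2+=look("wrist",save="pics/w2.png")+look("scene")
o2=[x for x in o2 if x[3]>.5]
pickle.dump(o2,open("obs.pkl","wb"))
p=fit(o2,pickle.load(open("p.pkl","rb")))
pickle.dump(p,open("p.pkl","wb"))
for k,v in world(p,model(p[3],p[4])).items():print(k,np.round(v,3))
s=ctrl.state();print(s['clock'],s['tool_pos'])
im=cv2.imread("pics/w2.png")
k=cal("wrist")
for q,v in world(p,model(p[3],p[4])).items():
    uv=cv2.projectPoints(v[None],k[1],k[2],k[0],None)[0].ravel();cv2.circle(im,tuple(int(round(a)) for a in uv),2,(0,0,255),-1);print(q,uv.round())
cv2.imwrite("pics/w2m.png",cv2.resize(im[60:320,170:470],None,fx=2.2,fy=2.2))
```

```text
scene press [223. 230.] 0.8 err [ 1.5 -0.7]
scene press_axis [214. 207.] 0.93 err [4.3 1.3]
scene press_pad [214. 164.] 0.85 err [-2.2  1.5]
scene press_pin [215. 198.] 0.62 err [ 1.2 -0.8]
scene press_tab [208. 170.] 0.58 err [-4.4  0.2]
scene press_keeper [218. 237.] 0.9 err [-1.1  0. ]
top press [439. 214.] 0.63 err [-4.4  3.6]
top press_axis [442. 212.] 0.79 err [-1.2  0.7]
top press_pad [455. 220.] 0.73 err [1.8 0.8]
top press_pin [441. 212.] 0.95 err [4.1 1.3]
top press_tab [454. 185.] 0.89 err [-0.7  2. ]
top press_keeper [431. 186.] 0.82 err [ 0.1 -1.8]
wrist press [320. 195.] 0.8 err [0.2 1.8]
wrist press_axis [321. 208.] 0.89 err [-0.3  1.4]
wrist press_pad [319. 208.] 0.74 err [0.7 5.8]
wrist press_pin [319. 214.] 0.57 err [ 0.9 -0.8]
wrist press_keeper [320. 239.] 0.78 err [0.  1.4]
wrist press [294. 135.] 0.87 err [0.3 1.1]
wrist press_axis [289. 140.] 0.81 err [0.9 1.4]
wrist press_axis [293. 179.] 0.64 err [ -3.3 -37.6]
wrist press_pad [278. 126.] 0.69 err [2.7 1. ]
wrist press_pad [547. 176.] 0.57 err [-266.4  -49. ]
wrist press_pin [284. 140.] 0.69 err [3.  0.2]
wris
[... 259 characters left out ...]
212. 162.] 0.56 err [-0.5  3.3]
scene press_pin [216. 198.] 0.62 err [ 0.  -0.8]
scene press_tab [210. 170.] 0.9 err [-6.   0.8]
scene press_keeper [215. 235.] 0.81 err [1.7 2.3]
fit [ 0.5452 -0.2184  0.2149  0.3573  1.1697] deg [12.3 20.5 67. ] sd [0.0014 0.0012 0.038  0.0395 0.0291]
press [ 0.545 -0.218  0.   ]
press_axis [ 0.545 -0.218  0.06 ]
press_pad [ 0.521 -0.224  0.141]
press_pin [ 0.541 -0.219  0.086]
press_tab [ 0.568 -0.213  0.175]
press_keeper [ 0.599 -0.207  0.046]
bar [ 0.571 -0.213  0.158]
5.9 [ 0.56690392 -0.17129433  0.27967365]
press [294. 136.]
press_axis [290. 141.]
press_pad [280. 127.]
press_pin [287. 140.]
press_tab [278. 183.]
press_keeper [292. 180.]
bar [280. 182.]
```

View pics/w2m.png

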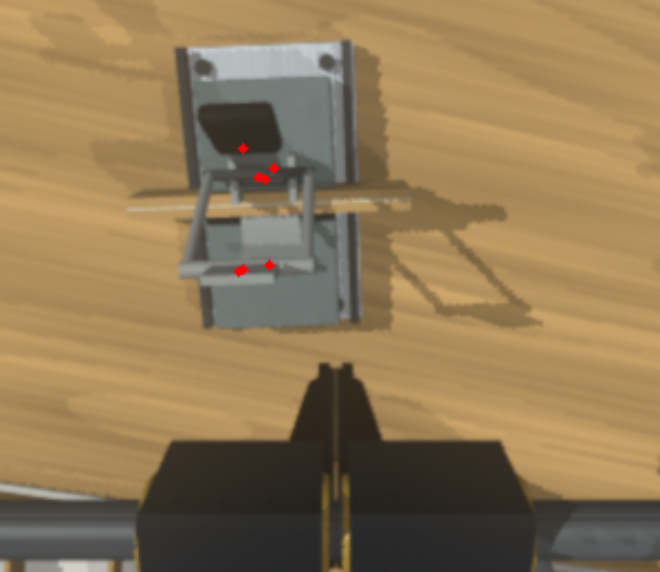

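move_arm --increments '[{"offset": [0.0165,-0.0207,0],"rot": [0,0,0]},{"offset": [0.0165,-0.0207,0],"rot": [0,0,0]},{"offset": [0,0,0],"rot": [0,0,0]},{"offset": [0,0,0.028],"rot": [0,0,0]},{"offset": [0,0,0.028],"rot": [0,0,0]},{"offset": [0,0,0.028],"rot": [0,0,0]},{"offset": [0,0,0.028],"rot": [0,0,0]},{"offset": [0,0,0],"rot": [0,0,0]}]'

```text
clock: 6.7
tool_pos: [0.5411, -0.2167, 0.1626]
tool_rot: [-0.108, 0.994, 0.003, -0.004]
contact_force: [-0.2, -0.2, 0.0]
finger_gap: 0.006
grip_force: 0.0
```

Run:
```python
from fit import *
cv2.imwrite("pics/s3.png",cv2.resize(ctrl.snapshot("scene")[100:300,100:320],None,fx=3,fy=3,interpolation=2))
s=ctrl.state();print(s['clock'],s['tool_pos'],s['contact_force'])
```

```text
6.75 [ 0.54252421 -0.2174948   0.16547187] [-0.31126453 -0.71138842  0.22393723]
```

View pics/s3.png

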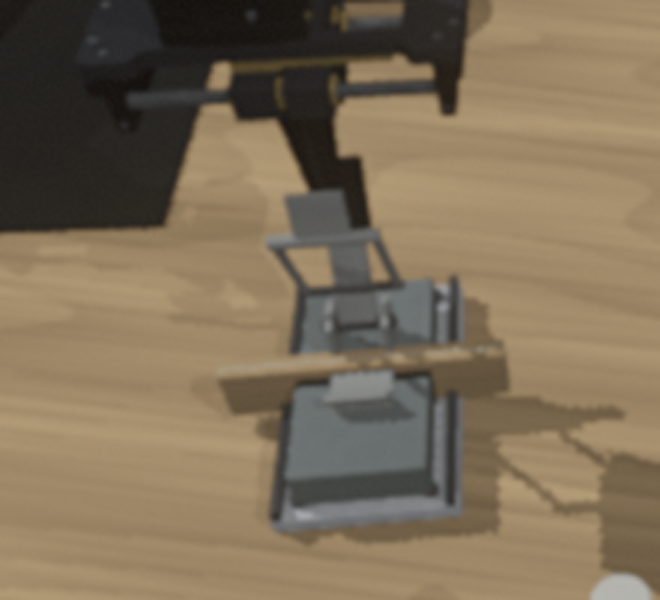

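move_arm --increments '[{"offset": [-0.017,0,0.0],"rot": [0,0,0]},{"offset": [-0.0175,0,0.0],"rot": [0,0,0]},{"offset": [-0.013,0,0.009],"rot": [0,0,0]},{"offset": [-0.0115,0,0.0115],"rot": [0,0,0]},{"offset": [-0.0095,0,0.0133],"rot": [0,0,0]},{"offset": [-0.007,0,0.015],"rot": [0,0,0]},{"offset": [0,0,0],"rot": [0,0,0]},{"offset": [0,0,0],"rot": [0,0,0]}]'

```text
clock: 7.55
tool_pos: [0.617, -0.2024, 0.1183]
tool_rot: [-0.108, 0.994, 0.0, -0.001]
contact_force: [-0.2, 0.3, 0.7]
finger_gap: 0.001
grip_force: 0.0
```

Run:
```python
from fit import *
im=ctrl.snapshot("scene")
cv2.imwrite("pics/s4.png",cv2.resize(im[100:300,100:320],None,fx=3,fy=3,interpolation=2))
p=pickle.load(open("p.pkl","rb"))
s=ctrl.state();d=s['tool_pos']-[p[0],p[1],0];print(s['clock'],Ro.from_euler('z',-p[2]).apply(d),s['contact_force'])
```

```text
7.6 [7.37204329e-02 1.12143795e-05 1.19108977e-01] [-0.27470497 -0.12940822  0.33726655]
```

View pics/s4.png

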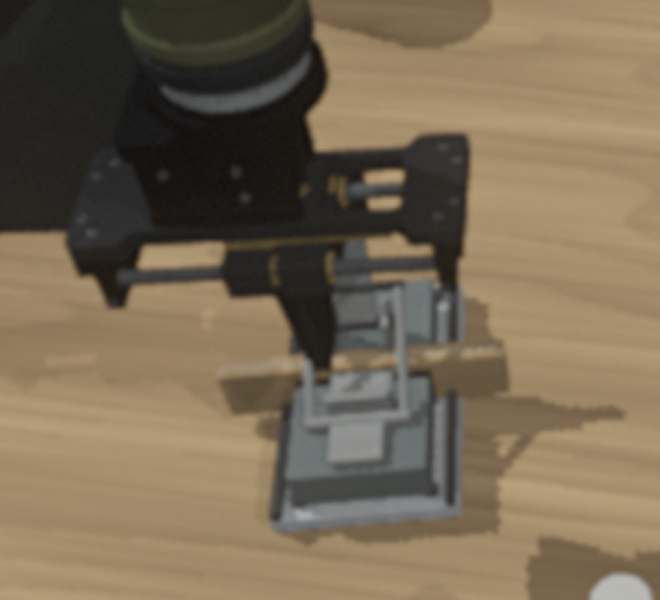

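Run:
```python
from fit import *
p=pickle.load(open("p.pkl","rb"))
def ray(c,uv,y=0):
    k=cal(c);R=cv2.Rodrigues(k[1])[0];C=-R.T@k[2].ravel();d=R.T@np.linalg.inv(k[0])@[*uv,1]
    Q=Ro.from_euler('z',-p[2]);C=Q.apply(C-[p[0],p[1],0]);d=Q.apply(d);return C,d
for c in("scene","top"):
    for x in look(c,("press_tab","press_keeper","press_pad")):
        C,d=ray(c,x[2]);z={"press_tab":.048,"press_keeper":.046,"press_pad":.141}[x[1]];print(c,x[1],x[2].round(),round(x[3],2),"at z",z,(C+d*(z-C[2])/d[2]).round(4))
s=ctrl.state();print(s['clock'])
```

```text
scene press_tab [220. 247.] 0.89 at z 0.048 [0.0786 0.0085 0.048 ]
scene press_keeper [218. 235.] 0.67 at z 0.046 [0.0501 0.001  0.046 ]
scene press_pad [216. 162.] 0.94 at z 0.141 [-0.0341  0.0062  0.141 ]
8.0
```

move_arm --increments '[{"offset": [-0.004,0,0.021],"rot": [0,0,0]},{"offset": [0,0,0.021],"rot": [0,0,0]},{"offset": [0,0,0.021],"rot": [0,0,0]},{"offset": [0,0,0],"rot": [0,0,0]},{"offset": [0,0,0],"rot": [0,0,0]}]'

```text
clock: 8.5
tool_pos: [0.6211, -0.2016, 0.0559]
tool_rot: [-0.108, 0.994, 0.0, -0.0]
contact_force: [-0.1, -0.5, 0.3]
finger_gap: 0.009
grip_force: 0.0
```

move_arm --increments '[{"offset": [0,0,-0.047],"rot": [0,0,0]},{"offset": [0,0,-0.047],"rot": [0,0,0]},{"offset": [0,0,-0.047],"rot": [0,0,0]},{"offset": [0.029,0,0],"rot": [0,0,0]},{"offset": [0.029,0,0],"rot": [0,0,0]},{"offset": [0,0,0.028],"rot": [0,0,0]},{"offset": [0,0,0.027],"rot": [0,0,0]},{"offset": [0,0,0],"rot": [0,0,0]}]'

```text
clock: 9.3
tool_pos: [0.5626, -0.2134, 0.1396]
tool_rot: [-0.108, 0.994, 0.001, -0.002]
contact_force: [-0.1, 0.8, -1.0]
finger_gap: 0.004
grip_force: 0.0
```

Run:
```python
from fit import *
p=pickle.load(open("p.pkl","rb"))
im=ctrl.snapshot("scene")
cv2.imwrite("pics/s5.png",cv2.resize(im[100:300,100:320],None,fx=3,fy=3,interpolation=2))
s=ctrl.state();d=s['tool_pos']-[p[0],p[1],0];print(s['clock'],Ro.from_euler('z',-p[2]).apply(d),s['contact_force'])
```

```text
9.35 [0.01918031 0.0004108  0.14167922] [ 1.04669059 -0.95231863 -0.51019365]
```

View pics/s5.png

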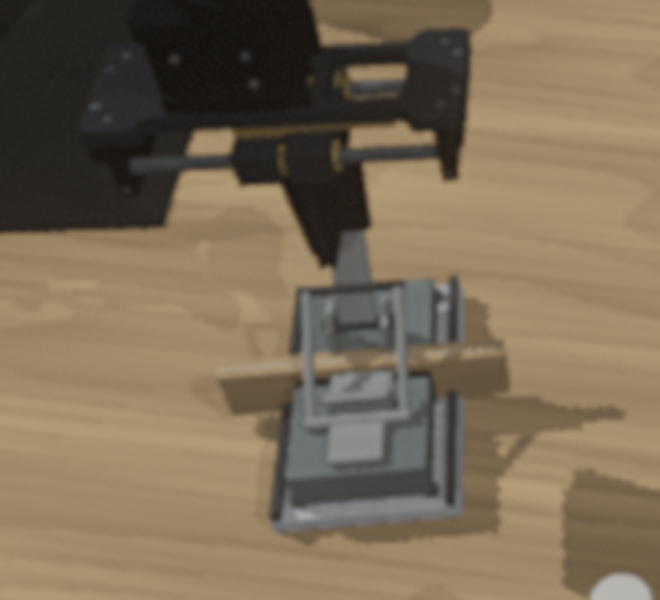

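move_arm --increments '[{"offset": [0.017,0.003,0],"rot": [0,0,0]},{"offset": [0.017,0,0],"rot": [0,0,0]},{"offset": [0.0138,0,0.0055],"rot": [0,0,0]},{"offset": [0.0126,0,0.0078],"rot": [0,0,0]},{"offset": [0,0,0],"rot": [0,0,0]}]'

```text
clock: 9.85
tool_pos: [0.5035, -0.2243, 0.128]
tool_rot: [-0.108, 0.994, 0.0, -0.001]
contact_force: [0.0, 1.0, -0.4]
finger_gap: -0.001
grip_force: 0.0
```

move_arm --increments '[{"offset": [0.0111,0,0.0098],"rot": [0,0,0]},{"offset": [0.0092,0,0.0117],"rot": [0,0,0]},{"offset": [0.0071,0,0.013],"rot": [0,0,0]},{"offset": [0,0,0],"rot": [0,0,0]}]'

```text
clock: 10.25
tool_pos: [0.4759, -0.2294, 0.0911]
tool_rot: [-0.108, 0.994, 0.002, -0.002]
contact_force: [-0.7, 0.3, 0.3]
finger_gap: 0.001
grip_force: 0.1
```

Run:
```python
from fit import *
p=pickle.load(open("p.pkl","rb"))
im=ctrl.snapshot("scene")
cv2.imwrite("pics/s6.png",cv2.resize(im[100:300,100:320],None,fx=3,fy=3,interpolation=2))
s=ctrl.state();d=s['tool_pos']-[p[0],p[1],0];print(s['clock'],Ro.from_euler('z',-p[2]).apply(d),s['contact_force'])
```

```text
10.3 [-0.06946898  0.00395539  0.09197435] [0.01488711 0.22914201 0.43522423]
```

View pics/s6.png

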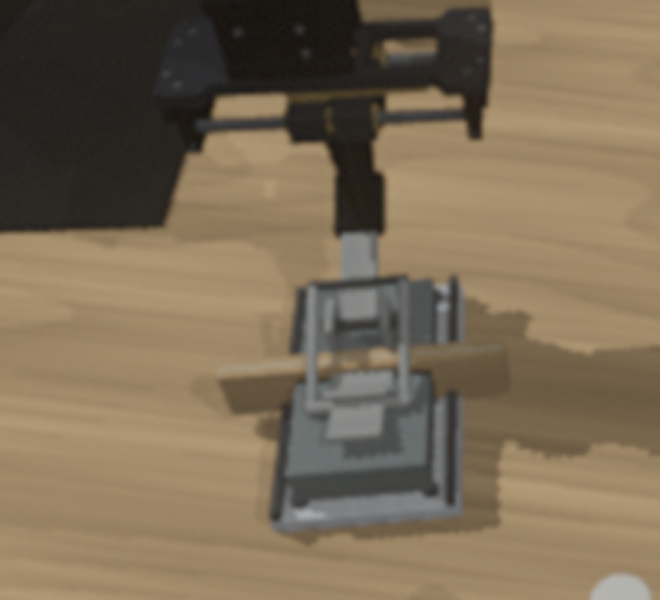

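move_arm --increments '[{"offset": [0.005,0,0.0125],"rot": [0,0,0]},{"offset": [0.004,0,0.0135],"rot": [0,0,0]},{"offset": [0.003,0,0.009],"rot": [0,0,0]},{"offset": [0.002,0,0.004],"rot": [0,0,0]},{"offset": [0,0,0],"rot": [0,0,0]},{"offset": [0,0,0],"rot": [0,0,0]}]'

```text
clock: 10.9
tool_pos: [0.4649, -0.2323, 0.0555]
tool_rot: [-0.108, 0.994, 0.001, 0.0]
contact_force: [-0.5, 3.6, 6.3]
finger_gap: 0.002
grip_force: 3.4
```

move_arm --increments '[{"offset": [0.002,0,0.003],"rot": [0,0,0]},{"offset": [0,0,0.001],"rot": [0,0,0]},{"offset": [0,0,0],"rot": [0,0,0]},{"offset": [0,0,0],"rot": [0,0,0]}]'

```text
clock: 11.3
tool_pos: [0.465, -0.2325, 0.055]
tool_rot: [-0.108, 0.994, 0.001, 0.002]
contact_force: [-2.6, 11.2, 23.1]
finger_gap: 0.002
grip_force: 11.1
```

Hard stop reached; I'll retreat straight up and check.

move_arm --increments '[{"offset": [0,0,-0.01],"rot": [0,0,0]},{"offset": [0,0,-0.03],"rot": [0,0,0]},{"offset": [0,0,-0.04],"rot": [0,0,0]},{"offset": [0,0,-0.04],"rot": [0,0,0]},{"offset": [0,0,-0.04],"rot": [0,0,0]},{"offset": [0.04,0,0],"rot": [0,0,0]},{"offset": [0,0,0],"rot": [0,0,0]},{"offset": [0,0,0],"rot": [0,0,0]}]'

```text
clock: 12.1
tool_pos: [0.4229, -0.242, 0.2101]
tool_rot: [-0.108, 0.994, 0.0, -0.0]
contact_force: [0.4, -0.5, 0.2]
finger_gap: 0.004
grip_force: 0.0
```

Run:
```python
from fit import *
p=pickle.load(open("p.pkl","rb"));Q=Ro.from_euler('z',-p[2])
for c in("scene","top"):
    for x in look(c,("press_tab","press_keeper","press_pad"),save=f"pics/{c}9.png"):
        k=x[4];R=cv2.Rodrigues(k[1])[0];C=Q.apply(-R.T@k[2].ravel()-[p[0],p[1],0]);d=Q.apply(R.T@np.linalg.inv(k[0])@[*x[2],1])
        z=.053;print(c,x[1],round(x[3],2),(C+d*(z-C[2])/d[2]).round(4))
cv2.imwrite("pics/f.png",cv2.resize(cv2.imread("pics/scene9.png")[100:300,100:320],None,fx=3,fy=3,interpolation=2))
s=ctrl.state();print(s['clock'],s['tool_pos'],s['contact_force'])
```

```text
scene press_tab 0.83 [0.0592 0.0075 0.053 ]
scene press_keeper 0.65 [ 0.0547 -0.0004  0.053 ]
top press_tab 0.88 [ 0.0714 -0.0007  0.053 ]
top press_keeper 0.71 [0.0437 0.0004 0.053 ]
top press_keeper 0.51 [-0.0192 -0.0002  0.053 ]
top press_pad 0.71 [-0.0799  0.0011  0.053 ]
12.5 [ 0.42376367 -0.24193811  0.21062065] [-0.24039881 -0.08501886 -0.02540804]
```

View pics/f.png

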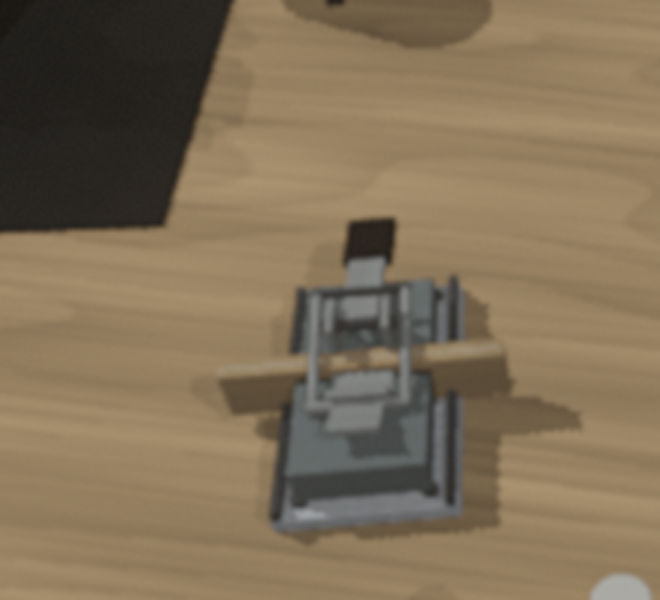

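The picture shows the lever lying flat, with its grip at crop (370,240). The loop is hooked behind the keeper and the arm is clear, so I'm handing in.

```bash
python3 -c "
from workcell import ctrl
print(ctrl.hand_in())"
```

```text
the job is handed in; nothing more can be done
None
```

The press with the spar is clamped: the loop is hooked behind the keeper, the lever was pushed to its stop and stayed flat when I let go, and the empty press was left alone. I handed it in at about 12.5 s; the hand-in returned no verdict.

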